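# Shut the gas pack's valve, snap the bleed coupler on and hold it down

## Task

The gas pack's line has to be vented before its cartridge is changed. First turn the valve lever a quarter turn to its closed position, across the pack and pointing out of its front, until it clicks over; only then take the bleed coupler that stands on the bench, push it squarely onto the sloping bleed nipple until it snaps on, and keep pushing it down against the nipple's spring sleeve. Finish while still holding the coupler with the sleeve pushed fully down, and leave the dropper bottle, specimen cup and Petri dish where they are.

Things in the scene. Friction and masses are not known exactly. Their poses are not given: they have to be found in the camera images.
- gas_pack: Gas pack, fixed: base plate 100 x 335 mm with a grey cartridge (41 mm thick, top 65 mm up) and an aluminium valve block 52 x 130 mm, top 70 mm above the bench, carrying valve lever, bleed nipple and a round gauge (back edge, top 127 mm up). Origin: on the bench under the block's middle. z up, -x is its front, +y runs from block to cartridge. Yaw 0 to 0.45 rad.
- valve_axis (a point): Point on the lever's vertical turning axis, 103 mm above the bench (half height of the lever's grip), 36 mm to the pack's +y of the block's middle.
- lever_grip (a point): Middle of the lever's black grip, 55 mm from the turning axis (moves with the lever). The grip is 14 mm wide, 40 mm long (30 to 70 mm from the axis) and 18 mm high, 94 to 112 mm above the bench; free below and on all sides.
- valve (a joint): Lever angle, rad, counter-clockwise seen from above: 0 = open, lever along the pack's +y over the cartridge's neck (the start); 1.571 = closed, lever along the pack's -x (front). An over-centre spring (some 2.5 N at the grip) resists up to half-way, then throws the lever to its stop and keeps it there.
- bleed_nipple: Steel push-on nipple, fixed on the block 45 mm to the pack's -y of its middle. z = its axis, outward: leans 0.524 rad (30 degrees) from vertical to the pack's -x; y is level, along the pack's y. Origin: elbow centre, 88 mm above the bench. Along z: hexagon to 18 mm, sleeve's top face at 36 mm, neck 11 mm thick to 45 mm, head 16 mm thick at 47.5 to 50 mm, cone to the tip at 57 mm.
- nipple_tip (a point): Tip of the bleed nipple (8 mm wide), 57 mm from the nipple's origin along its z. With the coupler on the axis, z of both the same way: its balls meet the cone when the mouth is 48 mm from the nipple's origin, they snap behind the head at about 42 mm (10 to 16 N push), the mouth meets the sleeve at 36 mm and has it fully down at 29 mm.
- bleed_sleeve (a joint): Travel of the brass spring sleeve (31 mm diameter) round the nipple's neck, pushed in along the axis by the coupler's mouth, m: 0 = up (bleed shut), 0.007 = fully down at its stop (bleed open). Spring 3.6 N to start, 10 N at the stop; it lifts the sleeve when the push ends, though the snapped-on coupler stays on.
- coupler: Loose bleed coupler, round, 103 mm long, 0.1 to 0.2 kg, standing on the bench mouth down. Origin: centre of its mouth; z = its axis, away from the mouth (up). From the mouth: skirt 32 mm diameter to 37 mm, with a bore 19 mm wide, 34 mm deep and four sprung balls 7 mm inside; flat shoulder at 37 mm; grip barrel; brass silencer 17 mm diameter from 84 to 103 mm.
- coupler_grip (a point): Point on the coupler's axis 59 mm from its mouth, in its ribbed grip barrel (24 mm diameter, 37 to 84 mm from the mouth). Fingertips round the barrel can bear on the shoulder at 37 mm to push.
- dropper: Brown dropper bottle, 31 mm diameter, 100 mm high, loose; leave alone. Origin: centre of its base.
- cup: White specimen cup with lid, 65 mm diameter, 70 mm high, loose; leave alone. Origin: centre of its base.
- petri: Flat Petri dish, 64 mm diameter, 14 mm high, loose; leave alone. Origin: centre of its base.
Things that resemble listed ones, but are neither listed nor needed, are in the scene too. Of the things like the coupler, leave any that is blue, pink or turquoise; of the rest the smaller one is meant.

How it is judged:
On the way, in this order (a step that is already met when the one before it is completed fails the run):
1. the valve lever rests at its closed stop (value of joint valve above 1.4 rad), for 0.2 s.
2. the coupler is snapped onto the bleed nipple, square and in line with it (z of coupler in the frame of bleed_nipple below 0.0385 m and x of coupler in the frame of bleed_nipple between -0.003 and 0.003 m and y of coupler in the frame of bleed_nipple between -0.003 and 0.003 m and angle between the z axis of coupler and the z axis of bleed_nipple, either way round below 0.1 rad), for 0.1 s.
At the end, for the whole second after the job is handed in: Lever within 0.17 rad of closed; coupler on the nipple within 3 mm and 0.1 rad of its axis, held still by the fingers with the sleeve at least 4.5 of its 7 mm down; bottle, cup and dish within 30 mm of their starts (value of joint valve above 1.4 rad and value of joint bleed_sleeve above 0.0045 m and z of coupler in the frame of bleed_nipple below 0.034 m and x of coupler in the frame of bleed_nipple between -0.003 and 0.003 m and y of coupler in the frame of bleed_nipple between -0.003 and 0.003 m and angle between the z axis of coupler and the z axis of bleed_nipple, either way round below 0.1 rad and contact force between the fingers and coupler above 1 N and linear speed of coupler below 0.02 m/s and distance of each of dropper, cup, petri from where it was at the start of the episode below 0.03 m); the arm keeps its last pose, push and grip.
It fails at once if the bleed is pushed open while the valve is not closed (value of joint bleed_sleeve above 0.002 m and value of joint valve below 1.3 rad).
It fails at once if the dropper bottle is displaced (distance of dropper from where it was at the start of the episode above 0.03 m).
It fails at once if the specimen cup is displaced (distance of cup from where it was at the start of the episode above 0.03 m).
It fails at once if the Petri dish is displaced (distance of petri from where it was at the start of the episode above 0.03 m).
It also fails if it takes over 61 s, if anything falls off the work surface, if the arm or the gripper's body presses on something with over 40 N, if the wrist force passes 120 N, or if a joint passes its speed limit or range.

## Robot

A 7-joint arm with a two-finger parallel gripper is mounted at the origin on a cart in front of the work surface, level with it; the furniture and walls round the work are solid. World frame = base frame: x ahead of the robot, y to its left, z up, the work surface at z = 0. Lengths are in m, angles in rad, forces in N, time in s.
With the tool pointing down it reaches from about 0.4 to 0.85 m from the base axis. Payload 10.4 kg.
Tool frame: the origin (TCP) lies on the centre line of the jaws, within the pads' length; the fingertips stand 11 mm ahead of it and the grasp point (between the pads) lies 8 mm behind it (tip_reach is the distance from the TCP to the fingertips, in m); z points along the fingers, y is the line along which they close (so a half turn about z gives the same grasp; the last joint's range is limited). The gripper opens to 85 mm and grips with 20 to 120 N. Pads are 22 mm wide; open, the fingers measure 114 mm over their backs; the gripper's body (76 mm by 85 mm) begins 54 mm behind the grasp point. The pads swing forward as they close: fully open they stand 13 mm farther back than shut.
Start: joints at [1.296, 0.332, -0.065, 1.46, 0.022, 1.35, -0.088], TCP at [0.156, -0.605, 0.242] pointing down, gripper open.
Joint ranges: [-2.6, 2.6], [-0.5, 2.12], [-1.47, 1.34], [0.16, 2.42], [-1.27, 4.41], [0.06, 2.06], [-2.6, 2.6]. Speed limits (rad/s): [2.22, 2.22, 2.79, 2.79, 3.14, 3.14, 3.14].

## Interface

Orientations are given as a unit quaternion [x, y, z, w].
In Python, from workcell import get_obs, camera, hand_in, tip_reach gives the robot as it stands. The module is installed in compiled form; this text tells all that it offers.
- The arm moves only by the tool move_arm, never from a script. Its argument "plan" is a list of rows, each an object with "delta_pos": the shift along the tool's x, y, z in fractions of the full range, 1 being 0.8 m, a list of three; "turn": the turn, a rotation vector about the tool's x, y, z in parts of the range, where 1.0 means pi/2 rad, a list of three; "fingers": the closure, from 0 (fully open) to 1 (shut). A call has 1 to 12 rows; each row is the pose to reach, as a shift and turn from the pose commanded when the call began, along the tool's axes at that moment; what a row does not reach only later rows make up. A row lasts 1/8 s, in which the tool goes at most 62.5 mm and 10.7 degrees, less where a joint would pass 70% of its speed; a pose out of reach is approached as far as the arm can. A call with a gripper value outside its range is refused whole. The fingers move at their own pace and stop on an object; "force" is the grip in N (left out, the last holds). Time passes only in rows, so rows that repeat a pose let the fingers close. It gives the time, the measured TCP pose, the force, the opening and the grip force at its end, in the units of the state.
- get_obs(): the state, without advancing time (a new reading comes with each control period).
- camera(name): name is "scene" or "top" or "wrist"; returns a dict with "color" (420x560x3 uint8, red, green, blue), "range_z" (420x560 float32, m along the optical axis (not along the pixel's ray), 0 where there is no reading), "fx", "fy", "cx", "cy" (pixels), "k1" (the pictures are not rectified: a ray, as slopes to the right and down, at radius r is drawn at 1 + k1 r^2 times it, then the intrinsics apply), "R" (3x3) and "t" (3): a world point X has camera coordinates R X + t; the wrist camera has in their place "tool_from_camera" (4x4, takes a point from camera to tool coordinates, whose origin is the TCP and whose axes are the flange's). Camera axes: x right, y down, z forward; pixel columns grow to the right and rows downward; lengths in m; the calibration is good to about 2 mm. A picture is of the moment at which its call begins: read the wrist's pose just before it.
- hand_in(): hands the job in; it is judged then, once.
The state is a dict: "clock": time; "joint_pos": joint angles; "joint_velocities": joint speeds; "tau": joint torques, N m; "position": TCP position; "ee_rot": TCP orientation; "ft_force": force on the tool from outside, world axes, zero at the start; "torque": the same for the moment, N m; "grip_width": opening from 0.0 (shut) to 1.0 (fully open); "grasp_force": force on a finger pad.
Only numpy, scipy, OpenCV 4.12 (cv2) and the standard library are available. Lean on these libraries where they do the work, as an engineer would, in place of code of your own. Each camera call takes 0.05 s, during which the arm holds its last target. There are 200 camera calls.

## Working session

There is one attempt and no reset: what is moved stays moved. The work goes in short steps, Python scripts to look and compute and a tool call to move; the robot and the scene stay as the last step left them, time stands still between calls to the robot, and variables do not carry over. Pictures are saved under pics/ and viewed, at most 10 in all, crops included, and the job is handed in when it is done.

Besides the shell and the picture viewer there is one more tool, called after ">>>" as name([rows], argument=value, ...), one row to a line, values as JSON. move_arm: Moves the arm, as the interface text tells. Its arguments: {"type":"object","properties":{"plan":{"type":"array","items":{"type":"object","properties":{"delta_pos":{"type":"array","items":{"type":"number"}},"turn":{"type":"array","items":{"type":"number"}},"fingers":{"type":"number"}}}},"force":{"type":"number"}},"required":["plan"]}

```bash
mkdir -p pics
cat > h.py <<'E'
import numpy as np, cv2
from workcell import get_obs, camera, hand_in, tip_reach
from scipy.spatial.transform import Rotation as Rot
def world(c,u,v,z=None,T=None):
    """pixel -> world using depth; T=tool pose for wrist"""
    xd,yd=(u-c['cx'])/c['fx'],(v-c['cy'])/c['fy']
    x,y=xd,yd
    for _ in range(20):
        s=1+c['k1']*(x*x+y*y); x,y=xd/s,yd/s
    d=c['range_z'][int(round(v)),int(round(u))] if z is None else z
    p=np.array([x,y,1])*d
    return c['R'].T@(p-c['t'])
def cloud(c):
    H,W=c['range_z'].shape
    u,v=np.meshgrid(np.arange(W),np.arange(H))
    xd,yd=(u-c['cx'])/c['fx'],(v-c['cy'])/c['fy']; x,y=xd,yd
    for _ in range(20):
        s=1+c['k1']*(x*x+y*y); x,y=xd/s,yd/s
    d=c['range_z']; P=np.stack([x*d,y*d,d],-1)
    if 'R' in c: P=(P-c['t'])@c['R']
    P[d==0]=np.nan
    return P
def tool():
    o=get_obs(); return np.array(o['position']),Rot.from_quat(o['ee_rot'])
E
python3 - <<'E'
from h import *
import pickle
for n in ('scene','top'):
    c=camera(n); pickle.dump(c,open(n+'.pkl','wb'))
    cv2.imwrite(f'pics/{n}.png',cv2.resize(c['color'][:,:,::-1],(784,588)))
    print(n,c['t'],c['R'].T@-c['t'],c['k1'],c['fx'])
o=get_obs();print(o,tip_reach)
E
```

```text
scene [0.48862622 0.19357876 0.94979976] [0.13990084 0.84847909 0.66246427] -0.1072132462918185 460.45187535732725
top [0.12452166 0.53886095 0.84038011] [0.36810867 0.08480414 0.93242681] -0.011546491290608338 397.9986293753141
{'clock': 0.1, 'joint_pos': array([ 1.29638241,  0.33281415, -0.06468194,  1.46086283,  0.02161817,
        1.34990787, -0.08850573]), 'joint_velocities': array([ 3.24304670e-04, -2.08023453e-05,  1.32109711e-03, -3.13851377e-03,
        4.30019209e-04, -1.26969625e-03, -2.16735980e-04]), 'tau': array([ 1.01241538e-03, -6.26748419e+01,  4.90692153e-02, -3.92430782e+01,
        1.64438115e-02,  7.01987447e-03,  1.02618219e-04]), 'position': array([ 0.15562543, -0.60497735,  0.2415894 ]), 'ee_rot': array([ 9.92083943e-01,  1.25574796e-01, -1.22236066e-04, -6.36548983e-04]), 'ft_force': array([ 0.3352928 , -0.14350326,  0.44202261]), 'torque': array([-0.06901328,  0.03952787, -0.00678056]), 'grasp_force': 0.0, 'grip_width': 1.0030865750342346} 0.011
```

View pics/scene.png

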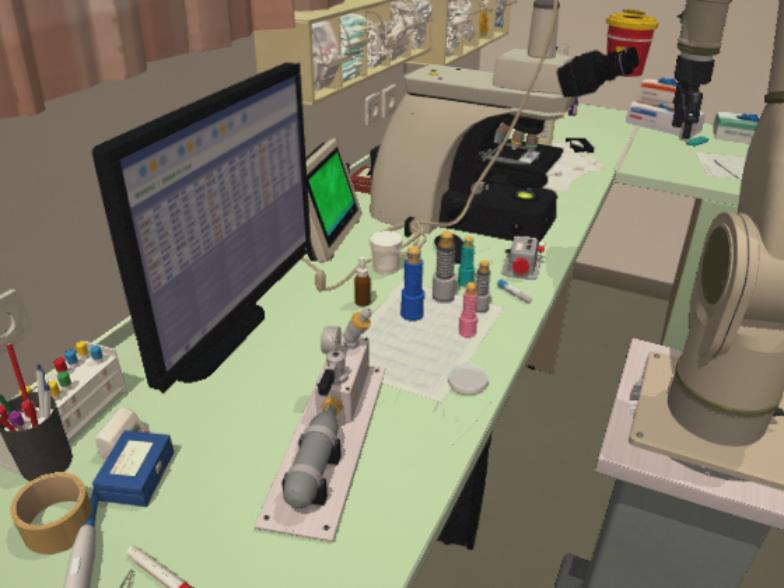

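View pics/top.png

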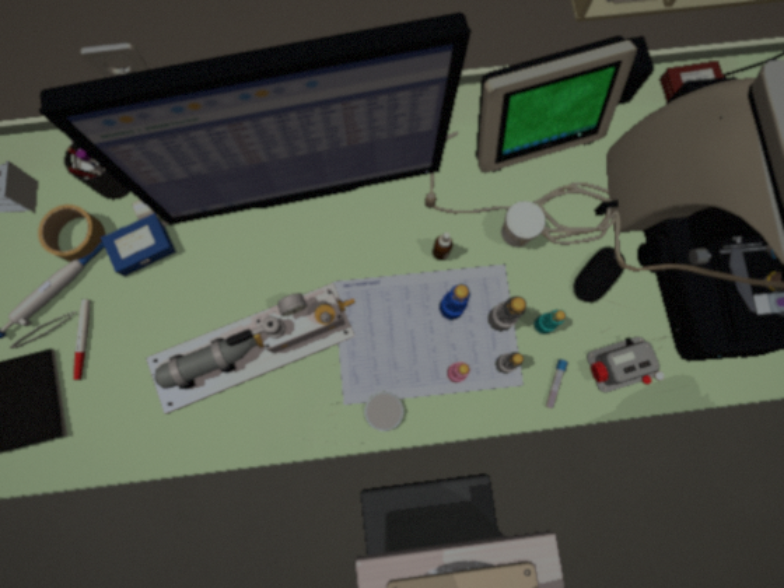

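The scene shows the pack with its lever over the cartridge. In the top view the small grey coupler is at about (512,361), next to the pink, turquoise and large grey ones. Next I'll measure from the point clouds.

Run:
```python
from h import *
import pickle
P={}
for n in ('scene','top'):
    P[n]=cloud(pickle.load(open(n+'.pkl','rb')))
k=1/1.4
t=P['top']
def at(u,v): return t[int(v*k),int(u*k)].round(3)
for nm,uv in dict(coup=(513,355),petri=(385,410),cup=(524,222),drop=(445,240),gauge=(292,303),nip=(345,303),lever=(243,340),hub=(270,325),pl1=(152,362),pl2=(340,290),pl3=(170,406)).items(): print(nm,at(*uv))
A=np.concatenate([t.reshape(-1,3),P['scene'].reshape(-1,3)])
cam=np.r_[np.zeros(t[...,0].size),np.ones(P['scene'][...,0].size)]
# coupler slices from both cams
g=at(513,362)
for i in (0,1):
  for lo,hi in((.005,.035),(.04,.08),(.086,.102),(.1,.11)):
    m=(cam==i)&(np.hypot(*(A[:,:2]-at(513,355)[:2]).T)<.03)&(A[:,2]>lo)&(A[:,2]<hi)
    q=A[m]; print(i,lo,len(q),q.mean(0).round(4),q.min(0).round(3),q.max(0).round(3)) if len(q) else 0
C=pickle.load(open('top.pkl','rb'))['color'][180:300,100:265,::-1]
cv2.imwrite('pics/c1.png',cv2.resize(C,None,fx=4.8,fy=4.8,interpolation=cv2.INTER_CUBIC))
C=pickle.load(open('scene.pkl','rb'))['color'][210:390,175:285,::-1]
C=cv2.resize(C,None,fx=3.3,fy=3.3,interpolation=cv2.INTER_CUBIC);cv2.imwrite('pics/c2.png',C)
```

```text
coup [ 0.431 -0.116  0.098]
petri [0.375 0.083 0.012]
cup [ 0.645 -0.178  0.068]
drop [ 0.624 -0.041  0.087]
gauge [0.545 0.203 0.123]
nip [0.551 0.128 0.047]
lever [0.502 0.282 0.107]
hub [0.517 0.24  0.114]
pl1 [0.498 0.457 0.012]
pl2 [ 0.584  0.138 -0.002]
pl3 [0.422 0.431 0.008]
0 0.005 59 [ 0.4226 -0.112   0.024 ] [ 0.409 -0.132  0.006] [ 0.44  -0.106  0.035]
0 0.04 54 [ 0.4229 -0.1143  0.0616] [ 0.413 -0.128  0.04 ] [ 0.437 -0.11   0.08 ]
0 0.086 62 [ 0.4244 -0.1207  0.0974] [ 0.416 -0.131  0.086] [ 0.433 -0.112  0.102]
0 0.1 18 [ 0.4241 -0.1208  0.1012] [ 0.417 -0.128  0.1  ] [ 0.428 -0.114  0.104]
1 0.005 91 [ 0.4153 -0.1122  0.0202] [ 0.407 -0.132  0.005] [ 0.426 -0.103  0.035]
1 0.04 126 [ 0.4204 -0.1146  0.061 ] [ 0.411 -0.13   0.04 ] [ 0.435 -0.107  0.08 ]
1 0.086 45 [ 0.4218 -0.1176  0.0943] [ 0.415 -0.129  0.086] [ 0.432 -0.111  0.102]
1 0.1 12 [ 0.4232 -0.1201  0.102 ] [ 0.419 -0.129  0.101] [ 0.427 -0.114  0.104]
```

View pics/c1.png

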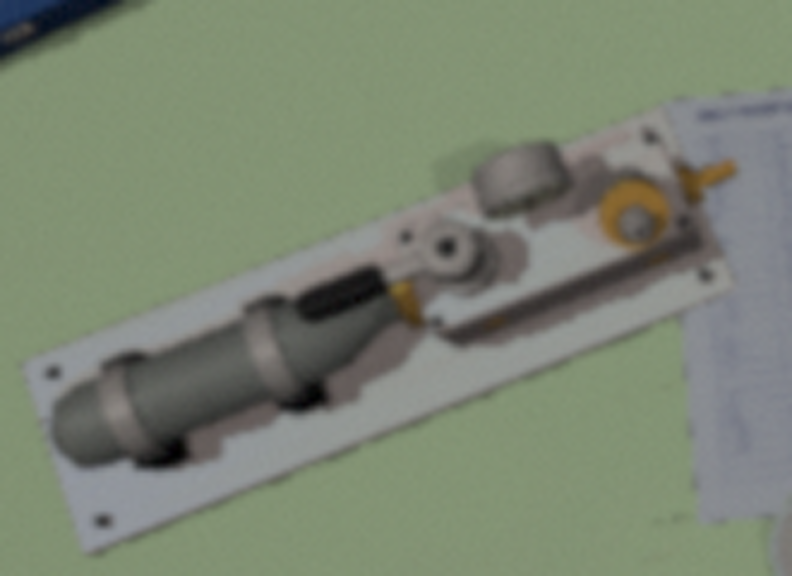

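View pics/c2.png

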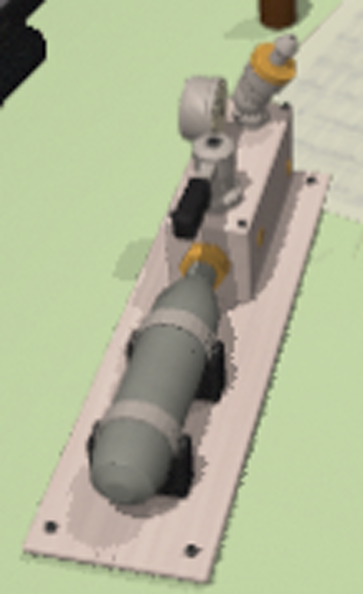

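The crops show the hub at c1 (447,247), the nipple tip at c1 (638,222) and c2 (288,42), and the plate corners clearly. I'll fit the pack pose to these.

```bash
cat > fit.py <<'E'
from h import *
import pickle
def ray(c,u,v,z):
    a=world(c,u,v,1.0); o=-c['R'].T@c['t']; d=a-o
    return o+d*(z-o[2])/d[2]
T=pickle.load(open('top.pkl','rb'));S=pickle.load(open('scene.pkl','rb'))
t=lambda u,v,z: ray(T,100+(u+.5)/4.8-.5,180+(v+.5)/4.8-.5,z)
s=lambda u,v,z: ray(S,175+(u+.5)/3.3-.5,210+(v+.5)/3.3-.5,z)
if __name__=='__main__':
    for z in (0.0,.01): 
        c=np.array([t(*p,z) for p in((22,362),(88,553),(732,285),(662,107))]);print(c.round(4))
        print('len',np.linalg.norm(np.diff(c,axis=0,append=c[:1]),axis=1), 'yaw',[np.arctan2(*(d*[-1,1])) for d in (c[0]-c[3],c[1]-c[2])] if 0 else [np.arctan2(-(c[0]-c[3])[0],(c[0]-c[3])[1]),np.arctan2(-(c[1]-c[2])[0],(c[1]-c[2])[1])])
    for z in (0,.01):print([s(*p,z).round(4) for p in((22,552),(212,583),(330,178))])
    ht,hs=t(447,247,.115),s(213,143,.115); nt,ns=t(638,222,.1374),s(288,42,.1374)
    print('hub',ht,hs,'nip',nt,ns)
    for h,n in((ht,nt),(hs,ns)):
        # hub->(0,.036) nip->(-.0285,-.045)
        d=h-n; e=np.array([.0285,.081]); print(np.hypot(*d[:2]),np.hypot(*e),'yaw',np.arctan2(d[1],d[0])-np.arctan2(e[1],e[0]))
    for nm,P in (('t',cloud(T)),('s',cloud(S))):
        P=P.reshape(-1,3); m=(np.hypot(P[:,0]-.517,P[:,1]-.24)<.02)&(P[:,2]>.09); print(nm,np.nanpercentile(P[m][:,2],[50,90,97]))
        # block top plane points
        m=(np.abs(P[:,2]-.07)<.003)&(np.abs(P[:,0]-.54)<.09)&(np.abs(P[:,1]-.2)<.09)
        print(m.sum(),cv2.minAreaRect(P[m][:,:2].astype(np.float32)*1000))
E
python3 fit.py
```

```text
[[0.508  0.4699 0.    ]
 [0.4126 0.4418 0.    ]
 [0.5035 0.1221 0.    ]
 [0.5971 0.147  0.    ]]
len [0.09938897 0.33238213 0.09684635 0.33496677] yaw [np.float64(0.2693454476276081), np.float64(0.2769617163021779)]
[[0.5065 0.4658 0.01  ]
 [0.4122 0.438  0.01  ]
 [0.5021 0.1217 0.01  ]
 [0.5946 0.1464 0.01  ]]
len [0.09832305 0.32881743 0.0958077  0.33137435] yaw [np.float64(0.26934544762760804), np.float64(0.2769617163021777)]
[array([0.5096, 0.4653, 0.    ]), array([0.4112, 0.4369, 0.    ]), array([0.504 , 0.1143, 0.    ])]
[array([0.504 , 0.4711, 0.01  ]), array([0.4071, 0.4431, 0.01  ]), array([0.4985, 0.1254, 0.01  ])]
hub [0.51827115 0.23802844 0.115     ] [0.51675411 0.24331368 0.115     ] nip [0.51500872 0.15301678 0.1374    ] [0.51116253 0.1587643  0.1374    ]
0.08507423335681326 0.08586763068817027 yaw 0.29996621062541085
0.08473407805898826 0.08586763068817027 yaw 0.2722859687694976
t [0.10908181 0.1123038  0.11326107]
656 ((529.8215942382812, 202.35910034179688), (51.72626495361328, 129.1496124267578), 15.380694389343262)
s [0.10832488 0.11206363 0.11331938]
472 ((528.0524291992188, 203.3212890625), (51.64674377441406, 131.37631225585938), 15.337281227111816)
```

Run:
```python
from fit import *
A=np.concatenate([cloud(T).reshape(-1,3),cloud(S).reshape(-1,3)])
A=A[~np.isnan(A[:,0])&(A[:,2]>-.02)&(A[:,2]<.8)]
print('max z (cm) rows x 0.2..0.8, cols y .5..-.7'); ys=np.arange(.5,-.75,-.05);print('      ',*[f'{y*100:4.0f}' for y in ys])
for x in np.arange(.2,.8,.05):
    r=[]
    for y in ys:
        m=(abs(A[:,0]-x)<.025)&(abs(A[:,1]-y)<.025); r.append(f'{A[m][:,2].max()*100:4.0f}' if m.sum()>3 else '   .')
    print(f'{x:.2f}  ',*r)
# neighbours of the coupler: barrel/top centroids
B=A[(A[:,2]>.06)&(A[:,2]<.16)&(A[:,0]<.56)&(A[:,0]>.36)&(A[:,1]<.05)&(A[:,1]>-.26)]
lab=cv2.partition if 0 else None
from scipy.cluster.hierarchy import fcluster,linkage
L=fcluster(linkage(B,'single'),.012,'distance')
for i in set(L):
    q=B[L==i]
    if len(q)>20: w=q[q[:,2]>q[:,2].max()-.01]; print(len(q),w.mean(0).round(3),q[:,2].max().round(3))
```

```text
max z (cm) rows x 0.2..0.8, cols y .5..-.7
         50   45   40   35   30   25   20   15   10    5    0   -5  -10  -15  -20  -25  -30  -35  -40  -45  -50  -55  -60  -65  -70
0.20      .    .    .    .    .    .    .    .    .    .    .    .    .    .    .    .    .    .    .    .    .   52   52   34    .
0.25      .    .    .    .    .    .    .    .    .    .    .    .    .    .    .    .    .    .    .   42   42   42    .    .    .
0.30      0    0    0    0    0    0    0    0    0    0    0    0    0    0    0    0    0    0   39   43   43    0    0    0    0
0.35      0    0    0    0    0    0    0    0    2    2    0    0    0    0    2    1    5    4   40   41   41   41    0    0    0
0.40      0    1    1    0    0    0    0    1    2    2    7   10   10   10    2    5    5    6   51   40   46   39   18    0    1
0.45      0    6    7    6    5    1    1    0    0    1    4   10   10   10   10    1    5    5   42   50   50   39   17    .    .
0.50      0    6    7    7   11   12    8   14    1    0    5   14   14   14   10    2    3   19   33   43   47   39   17    .    .
0
[... 255 characters left out ...]
 .    .
0.65      4    4    0    0    0    0    0    1    0    0    0   10    0    7    7    3    4   17   33   33   33   33    .    .    .
0.70      4    4   43   43   43   43   43   43   43    0    4    6    1    7    7    3    3   16   33   33   33   33    .    .    .
0.75      4    5   43   43   43   43   43   43   43   43   43   43    0    6    4    0    1   15   27   33   33   33    .    .    .
0.80     15    4    4    0    1    2    2    2    2    2    0   11   19   19   44   44   42   44   44   45   43   45   45   44   43
279 [ 0.419 -0.038  0.099] 0.103
644 [ 0.529 -0.046  0.136] 0.142
260 [ 0.481 -0.196  0.099] 0.104
653 [ 0.5   -0.125  0.137] 0.142
268 [ 0.424 -0.121  0.099] 0.104
```

Run:
```python
from fit import *
P=cloud(S); C=S['color']
m=(P[...,2]>.12)&(P[...,1]<-.3)&(P[...,1]>-.75)&(P[...,0]<.42)
v,u=np.where(m); print(u.min(),u.max(),v.min(),v.max())
A=P[m]
ys=np.arange(-.36,-.74,-.03);print('      ',*[f'{y*100:7.0f}' for y in ys])
for x in np.arange(.1,.43,.03):
    r=[]
    for y in ys:
        k=(abs(A[:,0]-x)<.015)&(abs(A[:,1]-y)<.015); r.append(f'{A[k][:,2].min()*100:3.0f}-{A[k][:,2].max()*100:3.0f}' if k.sum()>1 else '   .   ')
    print(f'{x:.2f}  ',*r)
cv2.imwrite('pics/c3.png',cv2.resize(C[0:150,380:560,::-1],None,fx=4,fy=4,interpolation=cv2.INTER_CUBIC))
```

```text
381 522 0 133
           -36     -39     -42     -45     -48     -51     -54     -57     -60     -63     -66     -69     -72
0.10      .       .       .       .       .       .       .       .     44- 52    .       .       .       .   
0.13      .       .       .       .       .       .     25- 35  24- 52  36- 52    .       .       .       .   
0.16      .       .       .       .       .       .     25- 35  24- 52  31- 35  25- 35  24- 29    .       .   
0.19      .       .       .       .       .       .       .     36- 52  33- 51  25- 49  25- 34    .       .   
0.22      .       .       .       .       .       .       .       .     48- 48  48- 48    .       .       .   
0.25      .       .       .     39- 40    .     39- 40    .       .       .       .       .       .       .   
0.28      .       .     39- 42  37- 43  40- 41  39- 43  40- 42    .       .       .       .       .       .   
0.31      .       .     35- 41  35- 41    .     35- 42    .       .       .       .       .       .       .   
0.34      .       .     34- 41  37- 41  35- 41  35- 41  40- 41    .       .       .       .       .       .   
0.37      .       .     33- 41  29- 41  29- 40  29- 41    .       .       .       .       .       .       .   
0.40      .     45- 51  16- 51  13- 39  12- 39  13- 39  12- 39  16- 18    .       .       .       .       .
```

View pics/c3.png

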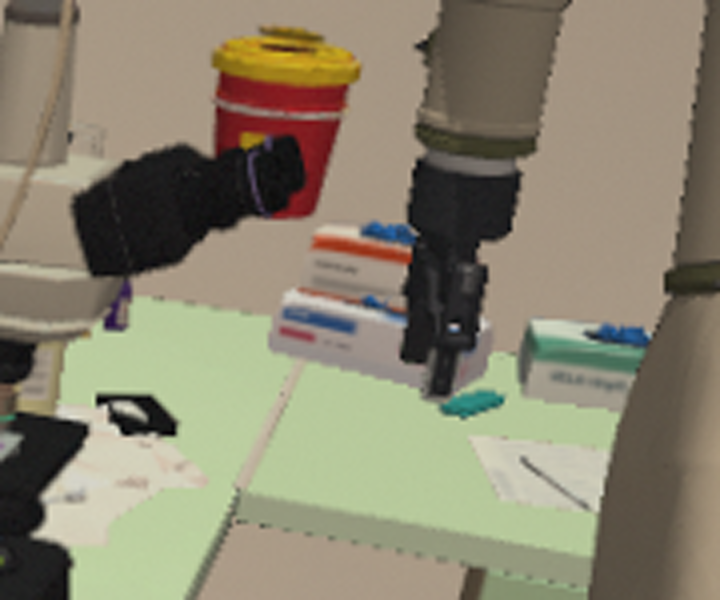

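The crop shows the microscope eyepiece between the arm and the bench, at x about 0.24 and z 0.37–0.43. I'll retract first, then swing inside it.

Careful with the scale: shifts go in shares of 0.8 m and turns go in shares of pi/2 rad. That gives: -0.22 m / 0.8 = -0.275, -0.18 m / 0.8 = -0.225.

>>> move_arm([
  {"delta_pos":[0,-0.075,0],"turn":[0,0,0],"fingers":0.5},
  {"delta_pos":[0,-0.15,0],"turn":[0,0,0],"fingers":0.5},
  {"delta_pos":[0,-0.225,0],"turn":[0,0,0],"fingers":1},
  {"delta_pos":[0,-0.275,0],"turn":[0,0,0],"fingers":1},
  {"delta_pos":[0,-0.275,0],"turn":[0,0,0],"fingers":1},
])

```text
clock: 0.72
position: [0.1003, -0.3905, 0.2425]
ee_rot: [0.992, 0.126, -0.0, 0.0]
ft_force: [-0.0, -0.3, 0.7]
grip_width: 0.003
grasp_force: 0.0
```

To row units: 0.475 m / 0.8 = 0.5938, 0.458 m / 0.8 = 0.5725, -0.018 rad / 1.5708 = -0.0115.

>>> move_arm([
  {"delta_pos":[0.0738,-0.0163,0],"turn":[0,0,-0.0115],"fingers":1},
  {"delta_pos":[0.1438,-0.0363,0],"turn":[0,0,-0.0115],"fingers":1},
  {"delta_pos":[0.2163,-0.07,0],"turn":[0,0,-0.0115],"fingers":1},
  {"delta_pos":[0.2925,-0.115,0],"turn":[0,0,-0.0115],"fingers":1},
  {"delta_pos":[0.3563,-0.1625,0],"turn":[0,0,-0.0115],"fingers":1},
  {"delta_pos":[0.4088,-0.2138,0],"turn":[0,0,-0.0115],"fingers":1},
  {"delta_pos":[0.45,-0.2738,0],"turn":[0,0,-0.0115],"fingers":1},
  {"delta_pos":[0.4863,-0.3413,0],"turn":[0,0,-0.0115],"fingers":1},
  {"delta_pos":[0.53,-0.4088,0],"turn":[0,0,-0.0115],"fingers":1},
  {"delta_pos":[0.5725,-0.475,0],"turn":[0,0,-0.0115],"fingers":1},
  {"delta_pos":[0.5938,-0.525,0],"turn":[0,0,-0.0115],"fingers":1},
  {"delta_pos":[0.5938,-0.525,0],"turn":[0,0,-0.0115],"fingers":1},
])

```text
clock: 2.22
position: [0.4565, 0.1371, 0.2425]
ee_rot: [0.99, 0.138, 0.0, -0.002]
ft_force: [0.7, -0.8, -0.9]
grip_width: 0.001
grasp_force: 0.0
```

Run:
```python
from h import *
import pickle
p,R=tool(); c=camera('wrist'); c['p']=p;c['q']=R.as_quat(); pickle.dump(c,open('w1.pkl','wb'))
print(p,R.as_matrix().round(3),c['tool_from_camera'].round(3),get_obs()['joint_pos'].round(2))
cv2.imwrite('pics/w1.png',cv2.resize(c['color'][:,:,::-1],(784,588)))
```

```text
[0.45654112 0.13706393 0.2424646 ] [[ 0.962  0.273 -0.   ]
 [ 0.273 -0.962  0.004]
 [ 0.001 -0.004 -1.   ]] [[ 0.001 -0.956 -0.292  0.076]
 [ 1.     0.001  0.     0.001]
 [-0.    -0.292  0.956 -0.132]
 [ 0.     0.     0.     1.   ]] [ 0.68  0.09 -1.09  1.8   0.08  1.3  -1.73]
```

View pics/w1.png

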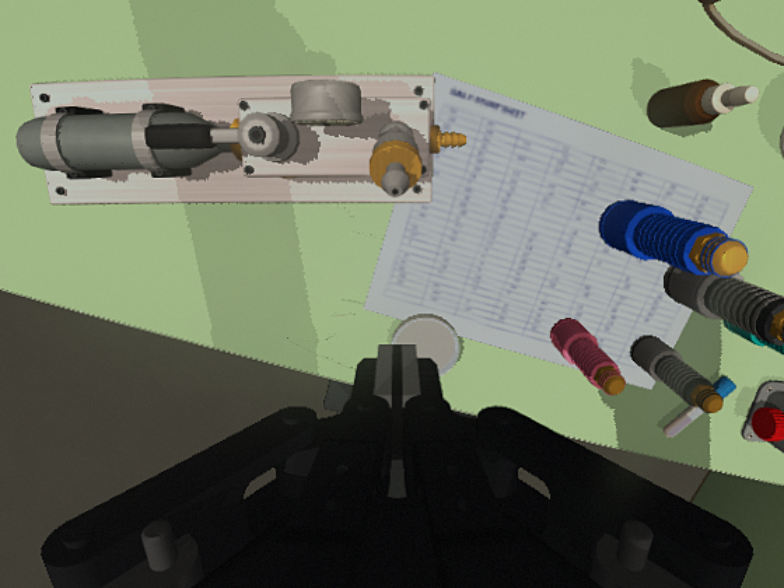

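The wrist picture shows the nipple tip at about (395,190), hub (257,134), lever grip from (148,134) to (210,134), and the coupler's brass top at (708,399).

```bash
cat >> h.py <<'E'
def wcam(c):
    """give a wrist picture R,t from the tool pose saved with it"""
    M=np.eye(4); M[:3,:3]=Rot.from_quat(c['q']).as_matrix(); M[:3,3]=c['p']
    M=np.linalg.inv(M@c['tool_from_camera']); c['R'],c['t']=M[:3,:3],M[:3,3]; return c
E
python3 - <<'E'
from fit import *
c=wcam(pickle.load(open('w1.pkl','rb'))); w=lambda u,v,z: ray(c,(u+.5)/1.4-.5,(v+.5)/1.4-.5,z)
P=np.array([w(32,84,.01),w(52,204,.01),w(432,201,.01),w(435,75,.01)]);print(P.round(4));print(np.linalg.norm(np.diff(P,axis=0),axis=1))
h=w(257,134,.113);n=w(395,190,.1374);g=w(180,134,.112);print('hub',h,'tip',n,'grip',g,'coup',w(708,399,.103),'pink',w(613,383,.1))
d=h-n;print('yaw hub-tip',np.arctan2(d[1],d[0])-np.arctan2(.081,.0285),np.hypot(*d[:2]))
Q=cloud(c).reshape(-1,3)
m=(np.abs(Q[:,2]-.07)<.004)&(np.abs(Q[:,0]-.53)<.09)&(np.abs(Q[:,1]-.2)<.09);print(m.sum(),cv2.minAreaRect(Q[m][:,:2].astype(np.float32)*1000))
# grip
m=(Q[:,2]>.1)&(np.hypot(Q[:,0]-g[0],Q[:,1]-g[1])<.03);print(Q[m].mean(0),cv2.minAreaRect(Q[m][:,:2].astype(np.float32)*1000))
for lo,hi in((.04,.08),(.1,.108)):
    m=(np.hypot(Q[:,0]-.424,Q[:,1]+.121)<.03)&(Q[:,2]>lo)&(Q[:,2]<hi);print('coup',m.sum(),Q[m].mean(0).round(4))
# cone tip: depth points
m=(np.hypot(Q[:,0]-n[0],Q[:,1]-n[1])<.012)&(Q[:,2]>.125);print('tip pts',m.sum(),Q[m].mean(0),Q[m][:,2].max())
E
```

```text
[[0.508  0.4649 0.01  ]
 [0.4123 0.4396 0.01  ]
 [0.5026 0.1197 0.01  ]
 [0.5969 0.1461 0.01  ]]
[0.09901114 0.33242806 0.09790842]
hub [0.51969893 0.23944925 0.113     ] tip [0.51215072 0.1535843  0.1374    ] grip [0.50785078 0.28449351 0.112     ] coup [ 0.42902723 -0.11265836  0.103     ] pink [ 0.42132966 -0.03726261  0.1       ]
yaw hub-tip 0.2506410611212533 0.08619608487650818
4242 ((529.8114013671875, 202.44607543945312), (52.551307678222656, 130.2520294189453), 15.484787940979004)
[0.50754453 0.28164097 0.11015266] ((507.85382080078125, 280.8769836425781), (14.797900199890137, 52.59303665161133), 14.580872535705566)
coup 535 [ 0.428  -0.1137  0.0616]
coup 108 [ 0.4253 -0.1206  0.1019]
tip pts 330 [0.51643415 0.15461176 0.13558981] 0.13984052650317513
```

To row units: -0.135 m / 0.8 = -0.1688, 0.133 m / 0.8 = 0.1663.

>>> move_arm([
  {"delta_pos":[0.05,-0.05,0],"turn":[0,0,0],"fingers":1},
  {"delta_pos":[0.1,-0.1,0],"turn":[0,0,0],"fingers":1},
  {"delta_pos":[0.15,-0.15,0],"turn":[0,0,0],"fingers":1},
  {"delta_pos":[0.1663,-0.1688,0.025],"turn":[0,0,0],"fingers":1},
  {"delta_pos":[0.1663,-0.1688,0.0875],"turn":[0,0,0],"fingers":1},
  {"delta_pos":[0.1663,-0.1688,0.15],"turn":[0,0,0],"fingers":1},
  {"delta_pos":[0.1663,-0.1688,0.1688],"turn":[0,0,0],"fingers":1},
  {"delta_pos":[0.1663,-0.1688,0.1688],"turn":[0,0,0],"fingers":1},
])

```text
clock: 3.28
position: [0.549, 0.2976, 0.1073]
ee_rot: [0.991, 0.134, -0.0, 0.0]
ft_force: [0.9, 0.1, 0.3]
grip_width: 0.002
grasp_force: 0.0
```

To row units: -0.092 m / 0.8 = -0.115, -0.062 m / 0.8 = -0.0775.

>>> move_arm([
  {"delta_pos":[-0.025,0,0],"turn":[0,0,0],"fingers":1},
  {"delta_pos":[-0.0425,-0.0025,0],"turn":[0,0,0],"fingers":1},
  {"delta_pos":[-0.0563,-0.0025,0],"turn":[0,0,0],"fingers":1},
  {"delta_pos":[-0.0775,0,0],"turn":[0,0,0],"fingers":1},
  {"delta_pos":[-0.0888,0.005,0],"turn":[0,0,0],"fingers":1},
  {"delta_pos":[-0.1,0.0125,0],"turn":[0,0,0],"fingers":1},
  {"delta_pos":[-0.11,0.0238,0],"turn":[0,0,0],"fingers":1},
  {"delta_pos":[-0.115,0.0313,0],"turn":[0,0,0],"fingers":1},
  {"delta_pos":[-0.115,0.0313,0],"turn":[0,0,0],"fingers":1},
])

```text
clock: 4.4
position: [0.4667, 0.249, 0.1073]
ee_rot: [0.991, 0.134, 0.0, 0.0]
ft_force: [0.9, 0.6, 0.2]
grip_width: 0.004
grasp_force: 0.0
```

Run:
```python
from fit import *
for n in ('top','scene'):
    c=camera(n);Q=cloud(c).reshape(-1,3)
    cv2.imwrite(f'pics/l_{n}.png',cv2.resize(c['color'][170:310,100:275,::-1] if n=='top' else c['color'][210:330,175:315,::-1],None,fx=4,fy=4))
```

```text
(no output)
```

View pics/l_scene.png

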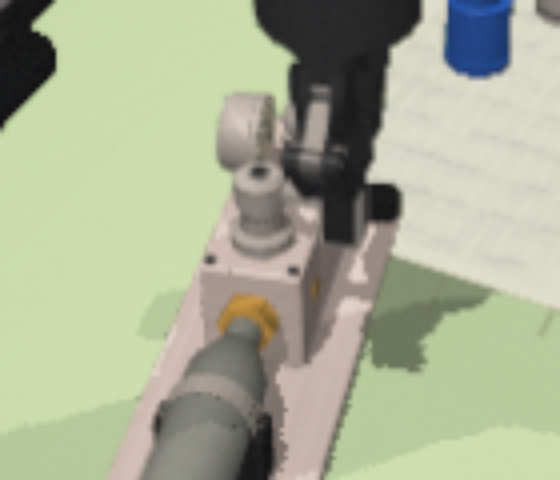

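The lever now points out of the front, closed. Next I'll lift, tilt onto the nipple's axis and look at it.

To row units: -0.134 m / 0.8 = -0.1675, -0.12 m / 0.8 = -0.15, 0.524 rad / 1.5708 = 0.3336.

>>> move_arm([
  {"delta_pos":[0,0,-0.075],"turn":[0,0,0],"fingers":1},
  {"delta_pos":[0,0,-0.15],"turn":[0,0,0],"fingers":1},
  {"delta_pos":[-0.025,0.0625,-0.1675],"turn":[0,0.1082,0],"fingers":1},
  {"delta_pos":[-0.05,0.125,-0.1675],"turn":[0,0.2165,0],"fingers":1},
  {"delta_pos":[-0.05,0.1338,-0.1675],"turn":[0,0.3183,0],"fingers":1},
  {"delta_pos":[-0.05,0.1338,-0.1675],"turn":[0,0.3336,0],"fingers":1},
  {"delta_pos":[-0.05,0.1338,-0.1675],"turn":[0,0.3336,0],"fingers":1},
])

```text
clock: 5.38
position: [0.4566, 0.1332, 0.2423]
ee_rot: [0.956, 0.128, 0.26, -0.033]
ft_force: [0.1, 0.7, 0.1]
grip_width: 0.004
grasp_force: 0.0
```

Run:
```python
from h import *
import pickle
p,R=tool(); c=camera('wrist'); c['p']=p;c['q']=R.as_quat(); pickle.dump(c,open('w2.pkl','wb'))
print(p,R.as_matrix().round(3),get_obs()['joint_pos'].round(2),get_obs()['clock'])
cv2.imwrite('pics/w2.png',cv2.resize(c['color'][:,:,::-1],(784,588)))
```

```text
[0.45662663 0.1331977  0.24234151] [[ 0.832  0.262  0.489]
 [ 0.227 -0.965  0.13 ]
 [ 0.506  0.003 -0.862]] [ 0.63 -0.48 -0.81  2.22 -0.53  0.78 -1.23] 5.425
```

View pics/w2.png

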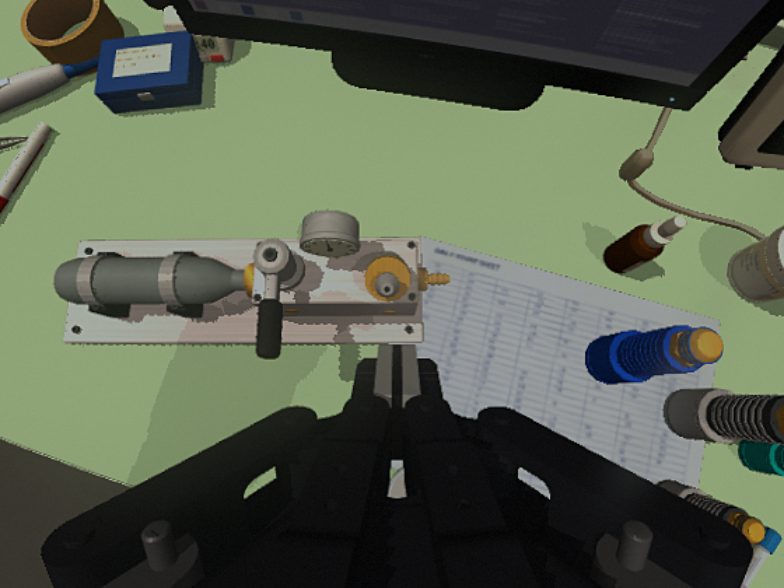

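The tip is at (387,287), the sleeve at (388,277), and the lever is closed (grip at (268,330)). I'll refine the nipple.

Run:
```python
from fit import *
from scipy.optimize import least_squares
O=np.array([.5295,.2025,0]);yaw=.27
Rp=Rot.from_euler('z',yaw).as_matrix(); Rn=Rp@Rot.from_euler('y',-np.pi/6).as_matrix(); N=O+Rp@[0,-.045,.088]
print('N',N,'axis',Rn[:,2],'tip model',N+Rn[:,2]*.057)
def prof(s): # radius at s
    return np.where(s<.0365,.0155,np.where(s<.0455,.0055,np.where(s<.0505,.008,.008-.004*(s-.0505)/.0065)))
for f in ('w1','w2','top','scene'):
    c=pickle.load(open(f+'.pkl','rb')); 
    if f[0]=='w': wcam(c); k=(387,287) if f=='w2' else (395,190); print(f,'tip ray',ray(c,(k[0]+.5)/1.4-.5,(k[1]+.5)/1.4-.5,.1374).round(4))
    Q=cloud(c).reshape(-1,3)
    def res(d,all=False):
        L=(Q-(N+Rn@[d[0],d[1],0]))@Rn
        return L
    L=res([0,0]); m=(L[:,2]>.026)&(L[:,2]<.056)&(np.hypot(L[:,0],L[:,1])<.022); L=L[m]
    ann=(L[:,2]>.034)&(L[:,2]<.038)
    side=(L[:,2]>.026)&(L[:,2]<.034); head=(L[:,2]>.046)&(L[:,2]<.056)
    fun=lambda d: np.r_[np.hypot(L[side,0]-d[0],L[side,1]-d[1])-.0155, np.hypot(L[head,0]-d[0],L[head,1]-d[1])-prof(L[head,2])]
    r=least_squares(fun,[0,0],loss='soft_l1',f_scale=.001)
    print(f,side.sum(),head.sum(),'offset in nipple frame x,y',r.x.round(4),'ann z',np.median(L[ann,2]).round(4), 'ann ext',np.percentile(L[ann],[2,98],axis=0).round(4)[:,:2].tolist())
for q in ('w2',):
    Q=cloud(wcam(pickle.load(open('w2.pkl','rb')))).reshape(-1,3)
    m=(np.abs(Q[:,2]-.07)<.004)&(np.abs(Q[:,0]-.53)<.09)&(np.abs(Q[:,1]-.2)<.09);print(m.sum(),cv2.minAreaRect(Q[m][:,:2].astype(np.float32)*1000))
```

```text
N [0.54150291 0.15913031 0.088     ] axis [-0.48188545 -0.13336572  0.8660254 ] tip model [0.51403544 0.15152846 0.13736345]
w1 tip ray [0.5122 0.1536 0.1374]
w1 116 209 offset in nipple frame x,y [-0.0017  0.0024] ann z 0.0369 ann ext [[-0.0111, -0.0118], [0.0135, 0.0164]]
w2 tip ray [0.5128 0.1537 0.1374]
w2 21 149 offset in nipple frame x,y [-0.0014  0.0024] ann z 0.0369 ann ext [[-0.015, -0.0118], [0.0132, 0.0161]]
top 41 36 offset in nipple frame x,y [-0.0034  0.0029] ann z 0.0355 ann ext [[-0.0158, -0.011], [0.0125, 0.0158]]
scene 35 30 offset in nipple frame x,y [-0.0027  0.0022] ann z 0.0365 ann ext [[-0.0161, -0.0073], [0.0115, 0.0191]]
2928 ((529.2476806640625, 201.96536254882812), (51.43551254272461, 130.23199462890625), 15.310522079467773)
```

```bash
cat >> h.py <<'E'
def delta(P,Rt,quiet=False):
    """shift and turn in present tool axes to reach world TCP P, rotation matrix Rt"""
    p,R=tool(); d=R.inv().apply(np.array(P)-p); t=(R.inv()*Rot.from_matrix(Rt)).as_rotvec()
    if not quiet: print('delta',d.round(4),'turn',t.round(4),'at',p.round(4))
    return d,t
Rp=Rot.from_euler('z',.27).as_matrix()
Rdown=Rp@np.diag([1.,-1,-1])
Rn=Rp@Rot.from_euler('y',-np.pi/6).as_matrix()
Rtool=Rn@np.diag([1.,-1,-1])   # tool z = -nipple z
N=np.array([.5395,.1610,.0875])
E
python3 -c "
from h import *
delta([.425,-.12,.24],Rdown)"
```

```text
delta [-0.0838  0.2373 -0.0474] turn [ 0.0038 -0.531  -0.0027] at [0.4554 0.1343 0.2408]
```

To row units: 0.237 m / 0.8 = 0.2963, 0.22 m / 0.8 = 0.275, -0.531 rad / 1.5708 = -0.338.

>>> move_arm([
  {"delta_pos":[-0.025,0.0688,-0.015],"turn":[0,-0.0828,0],"fingers":0.4},
  {"delta_pos":[-0.05,0.1375,-0.03],"turn":[0.0025,-0.1655,0],"fingers":0.4},
  {"delta_pos":[-0.075,0.2063,-0.045],"turn":[0.0025,-0.2546,-0.0019],"fingers":0.4},
  {"delta_pos":[-0.0975,0.275,-0.055],"turn":[0.0025,-0.338,-0.0019],"fingers":0.4},
  {"delta_pos":[-0.105,0.2963,-0.0588],"turn":[0.0025,-0.338,-0.0019],"fingers":0.4},
  {"delta_pos":[-0.105,0.2963,-0.0588],"turn":[0.0025,-0.338,-0.0019],"fingers":0.4},
  {"delta_pos":[-0.105,0.2963,-0.0588],"turn":[0.0025,-0.338,-0.0019],"fingers":0.4},
])

```text
clock: 6.3
position: [0.4271, -0.1163, 0.2404]
ee_rot: [0.991, 0.137, -0.003, -0.001]
ft_force: [-0.5, 0.9, -1.2]
grip_width: 0.602
grasp_force: 0.0
```

Run:
```python
from fit import *
p,R=tool(); c=camera('wrist'); c['p']=p;c['q']=R.as_quat(); pickle.dump(c,open('w3.pkl','wb')); wcam(c)
Q=cloud(c).reshape(-1,3)
print(get_obs()['joint_pos'].round(2),get_obs()['clock'],R.as_euler('xyz').round(3))
from scipy.optimize import least_squares
for lo,hi,r in((.003,.035,.016),(.04,.082,.012),(.088,.1,.0085)):
    m=(np.hypot(Q[:,0]-.425,Q[:,1]+.12)<.03)&(Q[:,2]>lo)&(Q[:,2]<hi); q=Q[m]
    s=least_squares(lambda d:np.hypot(q[:,0]-d[0],q[:,1]-d[1])-r,[.425,-.12],loss='soft_l1',f_scale=.001);print(lo,len(q),s.x.round(4))
m=(np.hypot(Q[:,0]-.425,Q[:,1]+.12)<.015)&(Q[:,2]>.1);print('top',Q[m].mean(0),m.sum())
delta([.425,-.12,.05],Rdown)
cv2.imwrite('pics/w3.png',cv2.resize(c['color'][:,:,::-1],(784,588)))
```

```text
[ 0.88 -0.04 -0.69  1.88 -0.03  1.3  -1.1 ] 6.35 [-3.139  0.006  0.276]
0.003 138 [ 0.4247 -0.1227]
0.04 198 [ 0.4247 -0.1227]
0.088 131 [ 0.4247 -0.1226]
top [ 0.43508885 -0.11799288  0.25157686] 636
delta [-0.0017  0.0032  0.1905] turn [-0.0017  0.0062  0.006 ] at [ 0.427  -0.1164  0.2405]
```

View pics/w3.png

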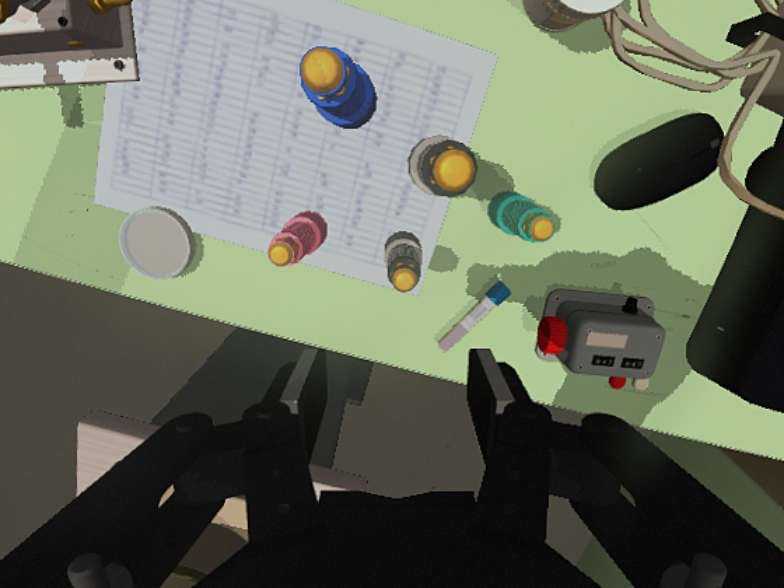

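The coupler stands at about (404,262), upright; the depth fit gives (0.4247, -0.1227). The fingers straddle it with room on both sides.

To row units: 0.1895 m / 0.8 = 0.2369, 0.0055 m / 0.8 = 0.0069, 0.006 rad / 1.5708 = 0.0038.

>>> move_arm([
  {"delta_pos":[-0.005,0.0069,0.0625],"turn":[-0.0013,0.0038,0.0038],"fingers":0.4},
  {"delta_pos":[-0.005,0.0069,0.125],"turn":[-0.0013,0.0038,0.0038],"fingers":0.4},
  {"delta_pos":[-0.005,0.0069,0.175],"turn":[-0.0013,0.0038,0.0038],"fingers":0.4},
  {"delta_pos":[-0.005,0.0069,0.2188],"turn":[-0.0013,0.0038,0.0038],"fingers":0.4},
  {"delta_pos":[-0.005,0.0069,0.2369],"turn":[-0.0013,0.0038,0.0038],"fingers":0.4},
  {"delta_pos":[-0.005,0.0069,0.2369],"turn":[-0.0013,0.0038,0.0038],"fingers":0.4},
  {"delta_pos":[-0.005,0.0069,0.2369],"turn":[-0.0013,0.0038,0.0038],"fingers":0.4},
])

```text
clock: 7.22
position: [0.4241, -0.1243, 0.0519]
ee_rot: [0.991, 0.134, 0.0, 0.0]
ft_force: [-0.0, -0.6, 0.6]
grip_width: 0.601
grasp_force: 0.0
```

```bash
python3 -c "
from h import *
delta([.4247,-.1227,.051],Rdown);o=get_obs();print(o['joint_pos'].round(2),o['ft_force'])"
```

```text
delta [ 0.001  -0.0014  0.0009] turn [ 0.0006 -0.0007 -0.002 ] at [ 0.4241 -0.1243  0.0519]
[ 0.83  0.21 -0.68  2.1   0.17  0.89 -1.26] [-0.03178987 -0.55267018  0.63802969]
```

>>> move_arm([
  {"delta_pos":[0.0013,-0.0018,0],"turn":[0,0,0],"fingers":0.6},
  {"delta_pos":[0.0013,-0.0018,0],"turn":[0,0,0],"fingers":1},
  {"delta_pos":[0.0013,-0.0018,0],"turn":[0,0,0],"fingers":1},
  {"delta_pos":[0.0013,-0.0018,0],"turn":[0,0,0],"fingers":1},
  {"delta_pos":[0.0013,-0.0018,0],"turn":[0,0,0],"fingers":1},
  {"delta_pos":[0.0013,-0.0018,-0.0375],"turn":[0,0,0],"fingers":1},
  {"delta_pos":[0.0013,-0.0018,-0.1],"turn":[0,0,0],"fingers":1},
  {"delta_pos":[0.0013,-0.0018,-0.1625],"turn":[0,0,0],"fingers":1},
  {"delta_pos":[0.0013,-0.0018,-0.1875],"turn":[0,0,0],"fingers":1},
  {"delta_pos":[0.0013,-0.0018,-0.1875],"turn":[0,0,0],"fingers":1},
], force=90)

```text
clock: 8.48
position: [0.4246, -0.123, 0.2018]
ee_rot: [0.991, 0.133, 0.001, 0.001]
ft_force: [-0.5, 0.5, -2.0]
grip_width: 0.261
grasp_force: 88.2
```

Run:
```python
from fit import *
p,R=tool(); c=camera('wrist'); c['p']=p;c['q']=R.as_quat(); wcam(c); pickle.dump(c,open('w4.pkl','wb'))
cv2.imwrite('pics/w4.png',cv2.resize(c['color'][:,:,::-1],(784,588)))
# coupler in tool frame, from scene + wrist + top depth
for n in ('wrist','scene','top'):
    if n!='wrist': c=camera(n)
    Q=R.inv().apply(cloud(c).reshape(-1,3)-p)
    m=(Q[:,2]>.018)&(Q[:,2]<.07)&(np.hypot(Q[:,0],Q[:,1])<.025); q=Q[m]
    print(n,m.sum(),q.min(0).round(3) if m.sum() else '',q.max(0).round(3) if m.sum() else '')
    if m.sum()>20:
        from scipy.optimize import least_squares
        # cylinder: offset ox,oy and slope sx,sy
        s=least_squares(lambda d:np.hypot(q[:,0]-d[0]-d[2]*(q[:,2]-.045),q[:,1]-d[1]-d[3]*(q[:,2]-.045))-.016,[0,0,0,0],loss='soft_l1',f_scale=.001);print('ox,oy,sx,sy at z=.045',s.x.round(4))
o=get_obs();print(o['clock'],o['joint_pos'].round(2),p,o['ft_force'])
```

```text
wrist 948 [ 0.002 -0.016  0.018] [0.017 0.017 0.051]
ox,oy,sx,sy at z=.045 [ 0.0002  0.0004  0.0075 -0.0066]
scene 160 [-0.016 -0.022  0.018] [ 0.014 -0.001  0.054]
ox,oy,sx,sy at z=.045 [-0.0016  0.0008 -0.0614 -0.0082]
top 17 [-0.017 -0.011  0.021] [ 0.015 -0.003  0.048]
8.625 [ 0.9  -0.01 -0.7   1.95 -0.01  1.21 -1.11] [ 0.42456113 -0.12300425  0.2017638 ] [-0.30485559 -0.0956187  -2.29011077]
```

View pics/w4.png

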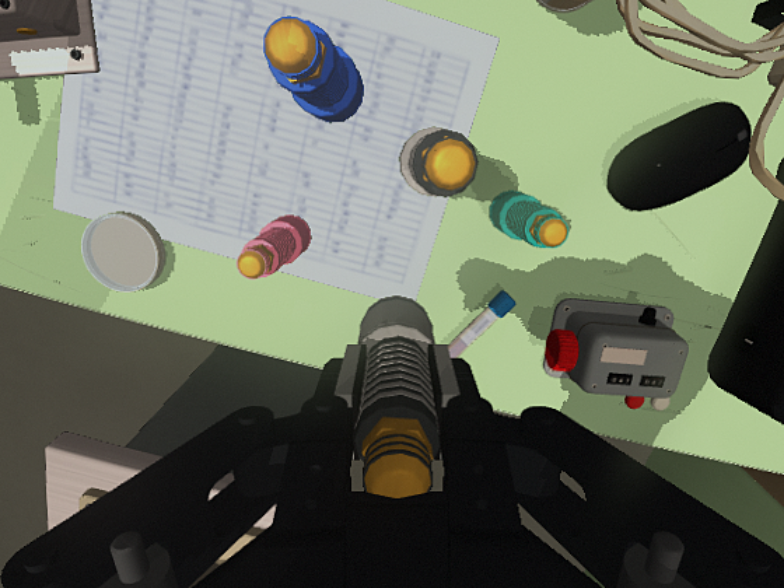

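The coupler is held centred and square, with its skirt at about (397,310) ahead of the pads. Next I'll move to the nipple's axis.

```bash
python3 -c "
from h import *
delta(N+Rn[:,2]*.150,Rtool)"
```

```text
delta [ 0.1122 -0.2426 -0.0179] turn [-0.0015  0.5261 -0.0029] at [ 0.4231 -0.1226  0.1992]
```

To row units: -0.243 m / 0.8 = -0.3038, -0.22 m / 0.8 = -0.275, 0.526 rad / 1.5708 = 0.3349.

>>> move_arm([
  {"delta_pos":[0,-0.0375,-0.05],"turn":[0,0,0],"fingers":1},
  {"delta_pos":[0.025,-0.1,-0.0625],"turn":[0,0.0446,0],"fingers":1},
  {"delta_pos":[0.0625,-0.1625,-0.0625],"turn":[0,0.1146,0],"fingers":1},
  {"delta_pos":[0.0938,-0.225,-0.05],"turn":[0,0.191,0],"fingers":1},
  {"delta_pos":[0.125,-0.275,-0.0375],"turn":[0,0.2674,0],"fingers":1},
  {"delta_pos":[0.14,-0.3038,-0.0225],"turn":[0,0.3349,-0.0019],"fingers":1},
  {"delta_pos":[0.14,-0.3038,-0.0225],"turn":[0,0.3349,-0.0019],"fingers":1},
  {"delta_pos":[0.14,-0.3038,-0.0225],"turn":[0,0.3349,-0.0019],"fingers":1},
])

```text
clock: 9.62
position: [0.4675, 0.1406, 0.2184]
ee_rot: [0.957, 0.13, 0.256, -0.035]
ft_force: [1.1, 0.3, -1.6]
grip_width: 0.26
grasp_force: 88.1
```

```bash
cat > chk.py <<'E'
from fit import *
from h import *
from scipy.optimize import least_squares
p,R=tool(); c=camera('wrist'); c['p']=p;c['q']=R.as_quat(); wcam(c)
o=get_obs();print(o['clock'],o['joint_pos'].round(2),'F tool',R.inv().apply(o['ft_force']).round(1))
L=(p-N)@Rn; print('TCP in nipple frame',L.round(4),'angle',np.arccos(-(R.as_matrix()[:,2]@Rn[:,2])).round(4))
Q=cloud(c).reshape(-1,3)
q=R.inv().apply(Q-p); m=(q[:,2]>.018)&(q[:,2]<.049)&(np.hypot(q[:,0],q[:,1])<.022); q=q[m]
if m.sum()>30:
    s=least_squares(lambda d:np.hypot(q[:,0]-d[0]-d[2]*(q[:,2]-.045),q[:,1]-d[1]-d[3]*(q[:,2]-.045))-.016,[0,0,0,0],loss='soft_l1',f_scale=.001);print('coupler in tool',m.sum(),s.x.round(4),np.percentile(q[:,2],99))
L=(Q-N)@Rn; m=(L[:,2]>.026)&(L[:,2]<.037)&(np.hypot(L[:,0],L[:,1])<.022); L=L[m]; sd=L[L[:,2]<.034]; an=L[L[:,2]>.034]
print('sleeve',len(sd),len(an),np.percentile(an,[2,98],axis=0).round(4).tolist() if len(an) else '')
if len(sd)>15: print(least_squares(lambda d:np.hypot(sd[:,0]-d[0],sd[:,1]-d[1])-.0155,[0,0],loss='soft_l1',f_scale=.001).x.round(4))
delta(N+Rn[:,2]*.126,Rtool)
E
python3 chk.py
```

```text
9.675 [ 0.66 -0.41 -0.88  2.22 -0.5   0.71 -1.26] F tool [-0.8 -0.8  1.1]
TCP in nipple frame [ 0.0006 -0.0005  0.1508] angle 0.0009
coupler in tool 920 [ 0.      0.0003  0.0085 -0.0067] 0.04865995699786684
sleeve 28 417 [[-0.0063, -0.0142, 0.0345], [0.0148, 0.0143, 0.037]]
[-0.0001  0.0001]
delta [-0.0012 -0.0007  0.025 ] turn [-0.0006 -0.0002 -0.0008] at [0.4679 0.1405 0.2188]
```

Everything is lined up. I'll advance to just before ball contact.

To row units: 0.049 m / 0.8 = 0.0613, -0.0006 m / 0.8 = -0.0008.

>>> move_arm([
  {"delta_pos":[-0.0008,-0.0006,0.025],"turn":[0,0,0],"fingers":1},
  {"delta_pos":[-0.0008,-0.0006,0.0438],"turn":[0,0,0],"fingers":1},
  {"delta_pos":[-0.0008,-0.0006,0.0563],"turn":[0,0,0],"fingers":1},
  {"delta_pos":[-0.0008,-0.0006,0.0613],"turn":[0,0,0],"fingers":1},
  {"delta_pos":[-0.0008,-0.0006,0.0613],"turn":[0,0,0],"fingers":1},
])

```text
clock: 10.3
position: [0.4909, 0.1476, 0.176]
ee_rot: [0.957, 0.13, 0.257, -0.035]
ft_force: [-0.5, -0.2, -2.2]
grip_width: 0.26
grasp_force: 88.1
```

```bash
python3 chk.py
```

```text
10.35 [ 0.77 -0.28 -1.05  2.22 -0.41  0.56 -1.34] F tool [-0.2 -0.3  2. ]
TCP in nipple frame [6.000e-04 1.000e-04 1.019e-01] angle 0.0011
coupler in tool 921 [ 0.      0.0003  0.0098 -0.0069] 0.04834416835735541
sleeve 66 186 [[0.0051, -0.0132, 0.0341], [0.0152, 0.014, 0.0369]]
[-0.0002  0.    ]
delta [-0.0007  0.0002 -0.024 ] turn [-0.0005 -0.0014 -0.0005] at [0.4909 0.1478 0.1762]
```

To row units: 0.0125 m / 0.8 = 0.0156, -0.0005 m / 0.8 = -0.0006.

>>> move_arm([
  {"delta_pos":[-0.0006,0,0.0038],"turn":[0,0,0],"fingers":1},
  {"delta_pos":[-0.0006,0,0.0075],"turn":[0,0,0],"fingers":1},
  {"delta_pos":[-0.0006,0,0.0113],"turn":[0,0,0],"fingers":1},
  {"delta_pos":[-0.0006,0,0.0156],"turn":[0,0,0],"fingers":1},
  {"delta_pos":[-0.0006,0,0.0156],"turn":[0,0,0],"fingers":1},
  {"delta_pos":[-0.0006,0,0.0156],"turn":[0,0,0],"fingers":1},
], force=110)

```text
clock: 11.1
position: [0.4961, 0.1495, 0.1647]
ee_rot: [0.957, 0.13, 0.257, -0.035]
ft_force: [-0.3, 0.6, -1.4]
grip_width: 0.255
grasp_force: 107.9
```

```bash
python3 chk.py
```

```text
11.15 [ 0.81 -0.24 -1.11  2.22 -0.36  0.52 -1.37] F tool [-0.7 -0.2  0.8]
TCP in nipple frame [-0.0003  0.0005  0.0893] angle 0.0011
coupler in tool 921 [ 0.      0.0003  0.0089 -0.0065] 0.048410410411428274
sleeve 83 57 [[0.0096, -0.0115, 0.0343], [0.0156, 0.0108, 0.0369]]
[-0.0003  0.0001]
delta [ 0.0002  0.0005 -0.0367] turn [-0.0004 -0.0012  0.0002] at [0.4962 0.1495 0.1648]
```

To row units: 0.009 m / 0.8 = 0.0113, 0.008 m / 0.8 = 0.01.

>>> move_arm([
  {"delta_pos":[0,0,0.0025],"turn":[0,0,0],"fingers":1},
  {"delta_pos":[0,0,0.005],"turn":[0,0,0],"fingers":1},
  {"delta_pos":[0,0,0.0075],"turn":[0,0,0],"fingers":1},
  {"delta_pos":[0,0,0.01],"turn":[0,0,0],"fingers":1},
  {"delta_pos":[0,0,0.0113],"turn":[0,0,0],"fingers":1},
  {"delta_pos":[0,0,0.0113],"turn":[0,0,0],"fingers":1},
  {"delta_pos":[0,0,0.0113],"turn":[0,0,0],"fingers":1},
])

```text
clock: 12.02
position: [0.5009, 0.1509, 0.158]
ee_rot: [0.957, 0.13, 0.257, -0.035]
ft_force: [-36.0, -8.5, 41.5]
grip_width: 0.258
grasp_force: 114.4
```

```bash
python3 chk.py
```

```text
12.075 [ 0.85 -0.21 -1.16  2.22 -0.32  0.5  -1.4 ] F tool [-11.2  -1.  -53.7]
TCP in nipple frame [0.0007 0.0006 0.0811] angle 0.0007
coupler in tool 903 [-0.0005  0.0004  0.002  -0.0044] 0.04830417399956592
sleeve 93 79 [[0.0029, -0.0156, 0.0351], [0.0167, 0.0162, 0.037]]
[0.0003 0.0001]
delta [-0.0007  0.0006 -0.0449] turn [ 0.0003 -0.0007  0.0007] at [0.5009 0.1509 0.158 ]
```

To row units: -0.0006 m / 0.8 = -0.0008, -0.0005 m / 0.8 = -0.0006.

>>> move_arm([
  {"delta_pos":[-0.0006,0,-0.0008],"turn":[0,0,0],"fingers":1},
  {"delta_pos":[-0.0006,0,-0.0008],"turn":[0,0,0],"fingers":1},
  {"delta_pos":[-0.0006,0,-0.0008],"turn":[0,0,0],"fingers":1},
  {"delta_pos":[-0.0006,0,-0.0008],"turn":[0,0,0],"fingers":1},
])

```text
clock: 12.58
position: [0.5004, 0.1508, 0.1581]
ee_rot: [0.957, 0.13, 0.257, -0.035]
ft_force: [-18.9, -4.2, 22.1]
grip_width: 0.26
grasp_force: 111.2
```

```bash
python3 chk.py
python3 - <<'E'
from fit import *
# skirt/sleeve colour profile along the nipple axis, wrist and scene: find the brass/steel boundary
p,R=tool()
for n in ('wrist','scene'):
    c=camera(n)
    if n=='wrist': c['p']=p;c['q']=R.as_quat();wcam(c)
    import h
    Q=cloud(c); L=(Q-h.N)@h.Rn; r=np.hypot(L[...,0],L[...,1])
    for s in np.arange(.014,.07,.004):
        m=(abs(L[...,2]-s)<.002)&(r<.022)&(r>.008)
        if m.sum()>3: print(n,s.round(3),m.sum(),'r',np.median(r[m]).round(4),'rgb',np.median(c['color'][m],axis=0).astype(int))
# lever check
T2=cloud(camera('top')).reshape(-1,3); g=np.array([.5199,.2372])-.055*Rp[:2,0] if 0 else None
E
```

```text
12.625 [ 0.85 -0.21 -1.15  2.22 -0.33  0.5  -1.4 ] F tool [ -5.9   0.1 -29.1]
TCP in nipple frame [0.0003 0.0006 0.0813] angle 0.0018
coupler in tool 915 [-0.0002  0.0004  0.0039 -0.0071] 0.0485699783317834
sleeve 100 62 [[0.0039, -0.0145, 0.0343], [0.0165, 0.016, 0.037]]
[0.0002 0.0002]
delta [-0.0002  0.0006 -0.0447] turn [-0.0001 -0.0018  0.0006] at [0.5004 0.1508 0.1581]
wrist 0.014 64 r 0.0142 rgb [86 84 76]
wrist 0.018 37 r 0.0142 rgb [83 81 72]
wrist 0.022 22 r 0.0152 rgb [93 78 52]
wrist 0.026 70 r 0.0153 rgb [103  80  44]
wrist 0.03 37 r 0.0157 rgb [91 81 61]
wrist 0.034 49 r 0.0162 rgb [79 74 64]
wrist 0.038 156 r 0.0161 rgb [63 63 58]
wrist 0.042 97 r 0.016 rgb [82 79 73]
wrist 0.046 119 r 0.016 rgb [82 79 72]
wrist 0.05 124 r 0.0159 rgb [81 78 72]
wrist 0.054 124 r 0.016 rgb [81 77 72]
wrist 0.058 132 r 0.016 rgb [80 77 71]
wrist 0.062 138 r 0.016 rgb [83 79 73]
wrist 0.066 511 r 0.0143 rgb [117 112 104]
wrist 0.07 120 r 0.0121 rgb [36 35 33]
scene 0.014 19 r 0.0135 rgb [137 129 123]
scene 0.018 16 r 0.0138 rgb [132 123 118]
scene 0.022 18 r 0.0141 rgb [138 114  81]
scene 0.026 23 r 0.015 rgb [156 123  63]
scene 0.03 17 r 0.0155 rgb [139 122  82]
scene 0.034 21 r 0.0164 rgb [107 101  96]
scene 0.038 28 r 0.0159 rgb [105 103  97]
scene 0.042 22 r 0.0157 rgb [130 123 117]
scene 0.046 28 r 0.0158 rgb [136 128 122]
scene 0.05 24 r 0.0155 rgb [132 125 118]
scene 0.054 26 r 0.0153 rgb [135 128 121]
scene 0.058 23 r 0.0158 rgb [132 124 118]
scene 0.062 25 r 0.0158 rgb [142 133 126]
scene 0.066 34 r 0.0146 rgb [139 131 124]
scene 0.07 14 r 0.0169 rgb [102  98  94]
```

The steel/brass boundary is at about 30 mm and the shoulder at 66 mm, so the sleeve is fully down and the coupler is in line. Handing in.

```bash
python3 -c "
from workcell import hand_in
print(hand_in())"
```

```text
the job is handed in; nothing more can be done
None
```

I closed the valve, snapped the coupler squarely onto the bleed nipple, and handed in while still gripping it with the sleeve pushed fully down. The bottle, cup and dish were never touched, and the hand-in returned no verdict.

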